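Kit the jeweller's tray to its drawn layout and spin-check the bead carousel

TASK

Kit the green tray to match its drawn layout: slide the brass bench block (keep it flat on the table, do not lift it) into the square outline, stand the red-lidded tin in the round outline, and lay the scraper in its outline with the blade where the narrow end is drawn, each one inside its outline. Then, with all three in place, flick the bead carousel by its peg so that it spins on by itself without anything rubbing on it, and let it run down to a stop. Leave the blue-lidded tin, the mug and the hammer alone.

Things in the scene. Friction and masses are not known exactly. Their poses are not given: they have to be found in the camera images.
- tray: Fixed flat green mat tray, 270 (its x, away from the robot) by 420 mm; origin at its centre, at table height z = 0. Floor under 1 mm: things slide on and off it at table level. A 12 mm high rim only along the far edge (x = 135 to 143 mm) and round the far corners (y = +-210 to 218 mm, x above 90 mm); else open. Outlines and carousel lie on it, turned roughly with it.
- mark_block: Square outline drawn on the tray, pale yellow inside a black line, 106 mm inside the line, origin at its centre at table height, axes along its sides. Near the left (+y) part of the tray. Fixed.
- mark_tin: Round outline, pale red inside a black line, 66 mm diameter inside the line, origin at its centre at table height. Fixed; it may be in front of the carousel or to the right of it (the scraper's outline is at the other place).
- mark_scraper: Outline of the scraper, cream inside a black line: a wide part 84 by 36 mm for the handle, centred on the origin, and a narrow part 24 mm wide for the blade, reaching to x = +89 mm. x points from handle to blade. Origin at table height. Fixed.
- carousel_base: Bead carousel fixed on the tray: origin on its vertical axis at table height. Steel foot (60 mm diameter, 5 mm high) carrying a wooden dish 104 mm in diameter, from 6 to 12 mm above the table, with small heaps of beads up to 19 mm high, a brass hub in the middle (24 mm diameter, top at 26 mm) and one upright finger peg.
- carousel (a joint): Turn of the carousel dish about its vertical axis, rad, counter-clockwise from above positive, no stops (it starts anywhere in one turn). It turns very easily (about 2e-4 kg m2, a light friction): pushed to 3 rad/s and let go, it coasts for about 2 to 3 s and stops by itself.
- peg (a point): Middle of the carousel's upright dark wooden finger peg, 10 mm diameter, 40 mm from the axis, standing from 12 to 48 mm above the table; this point is 30 mm above the table.
- block: Brass bench block, a flat square plate 90 by 90 by 12 mm, about 0.8 kg, lying on the table to the left of the tray and nearer the robot than its outline; origin at the centre of its underside, x and y along its sides. It slides with friction.
- tin_red_mid (a point): Centre of the round aluminium tin with the red lid, 48 mm diameter, 40 mm high, about 0.12 kg, standing on the table to the right of the tray; this point is half-way up (20 mm), z along its axis.
- scraper_grip (a point): Centre of the scraper's dark wooden handle (64 mm long, 20 mm wide, 18 mm high, about 50 g in all), half-way up (9 mm above what it lies on). x points along it to the blade, which ends at x = +77 mm (9 mm wide, 5 mm thick, 9 mm above what it lies on).
- scraper_tip (a point): Tip of the scraper's steel blade, 77 mm ahead of the handle's centre.
- tin_blue_mid (a point): Centre (half-way up, 20 mm) of the other tin, the same size but with a blue lid, to the right of the tray; to be left alone.
- mug: White mug, 80 mm diameter, 85 mm high, beyond the block; origin at the centre of its underside; to be left alone.
- hammer: Small hammer lying beyond the tray, 200 mm long; to be left alone.

How it is judged (in metres and radians):
On the way, in this order (a step that is already met when the one before it is completed fails the run):
1. the block, the red tin and the scraper all lie inside their outlines (x of block in the frame of mark_block between -0.009 and 0.009 m and y of block in the frame of mark_block between -0.009 and 0.009 m and (angle between the x axis of block and the x axis of mark_block, either way round below 0.2 rad or angle between the x axis of block and the y axis of mark_block, either way round below 0.2 rad) and horizontal distance between tin_red_mid and mark_tin below 0.01 m and angle between tin_red_mid's own z axis and vertical below 0.1 rad and height (world z) of tin_red_mid below 0.024 m and x of scraper_grip in the frame of mark_scraper between -0.011 and 0.011 m and y of scraper_grip in the frame of mark_scraper between -0.009 and 0.009 m and angle between the x axis of scraper_grip and the x axis of mark_scraper, either way round below 0.2 rad and x of scraper_tip in the frame of mark_scraper above 0.03 m and angle between scraper_grip's own z axis and vertical below 0.15 rad and height (world z) of scraper_grip below 0.013 m), for 0.2 s.
2. with the kit still in place, the carousel turns on by itself faster than 1 rad/s, either way, touched by nothing (all of step 1 and contact force between carousel_base and anything else below 0.05 N and (velocity of joint carousel above 1 rad/s or velocity of joint carousel below -1 rad/s)), for 0.3 s.
At the end, for the whole second after the job is handed in: Centres inside their outlines: block within 9 mm each way and 0.2 rad, red tin upright within 10 mm, scraper flat within 11 mm along, 9 mm across and 0.2 rad, blade at the narrow end; carousel stopped (below 0.1 rad/s), untouched (all of step 1 and contact force between carousel_base and anything else below 0.05 N and velocity of joint carousel between -0.1 and 0.1 rad/s and linear speed of block below 0.02 m/s).
It fails at once if the brass block is lifted off the table (underside centre over 10 mm up) (height (world z) of block above 0.01 m).
It fails at once if the blue tin, the mug or the hammer is moved by more than 20 mm (distance of any of tin_blue_mid, mug, hammer from where it was at the start of the episode above 0.02 m).
It also fails if it takes over 72 s, if anything falls off the work surface, if the arm or the gripper's body presses on something with over 40 N, if the wrist force passes 120 N, or if a joint passes its speed limit or range.

ROBOT

A 7-joint arm with a two-finger parallel gripper is mounted at the origin on the work surface. World frame = base frame: x ahead of the robot, y to its left, z up, the work surface at z = 0. Lengths are in m, angles in degrees, forces in N, time in s.
With the tool pointing down it reaches from about 0.425 to 0.875 m from the base axis. Payload 4.7 kg.
Tool frame: the origin (TCP) lies at the very end of the fingers, on their centre line; the grasp point (between the pads) lies env.hold_point_z behind it (env.hold_point_z is the distance from the TCP to the grasp point, in m); z points along the fingers, y is the line along which they close (so a half turn about z gives the same grasp; the last joint's range is limited). The gripper opens to 87 mm and grips with 3 to 60 N. Pads are 19 mm wide; open, the fingers measure 117 mm over their backs; the gripper's body (75 mm by 190 mm) begins 51 mm behind the grasp point.
Start: joints at [73.803, 18.392, -4.016, 83.108, 1.295, 78.541, -3.26], TCP at [0.19, -0.622, 0.223] pointing down, gripper open.
Joint ranges: [-163.93, 163.93], [-17.29, 119.83], [-79.2, 71.16], [3.27, 140.29], [-89.18, 269.18], [5.43, 117.66], [-154.24, 154.24]. Speed limits (degrees/s): [147.25, 147.25, 180, 180, 180, 180, 180].

INTERFACE

Orientations are given as [roll, pitch, yaw] about the fixed x, y, z axes, in that order (R = Rz(yaw) Ry(pitch) Rx(roll)).
In Python, from cell import env gives the robot as it stands.
- The arm moves only by the shell command python3 -m jog 'ROWS' [FORCE]. ROWS is JSON, a list of rows, each an object with "dp": the shift along the tool's x, y, z in cm, a list of three; "twist": the turn about the tool's z in degrees; "fingers": the opening, from 0 (shut) to 1 (fully open). A call has 1 to 8 rows; each row is the pose to reach, as a shift and turn from the pose commanded when the call began, along the tool's axes at that moment; what a row does not reach only later rows make up. A row lasts 1/8 s, in which the tool goes at most 62.5 mm and 10.7 degrees, less where a joint would pass 70% of its speed; a pose out of reach is approached as far as the arm can. A call with a gripper value outside its range is refused whole. The fingers move at their own pace and stop on an object; FORCE is the grip in N (left out, the last holds). Time passes only in rows, so rows that repeat a pose let the fingers close. It gives the time, the measured TCP pose, the force, the opening and the grip force at its end, in the units of the state.
- env.get_obs(): the state, without advancing time (a new reading comes with each control period).
- env.read_camera(name): name is "scene" or "top" or "wrist"; returns a dict with "pixels" (400x640x3 uint8, blue, green, red), "depth" (400x640 float32, m along the optical axis (not along the pixel's ray), 0 where there is no reading), "fx", "fy", "cx", "cy" (pixels), "rvec" (rotation vector, rad) and "tvec" (3), from world to camera coordinates, as OpenCV has them. Camera axes: x right, y down, z forward; pixel columns grow to the right and rows downward; lengths in m; the calibration is good to about 2 mm. A picture is of the moment at which its call begins.
- env.sign_off(): hands the job in; it is judged then, once.
The state is a dict: "time_s": time; "qpos": joint angles; "joint_velocities": joint speeds; "effort": joint torques, N m; "tool_pos": TCP position; "tool_rot": TCP orientation; "force": force on the tool from outside, world axes, zero at the start; "wrist_torque": the same for the moment, N m; "grip_width": finger opening in m; "grasp_force": force on a finger pad.
Only numpy, scipy, OpenCV 4.12 (cv2) and the standard library are available. Lean on these libraries where they do the work, as an engineer would, in place of code of your own. Each camera call takes 0.05 s, during which the arm holds its last target. There are 200 camera calls.

## Working session

There is one attempt and no reset: what is moved stays moved. The work goes in short steps, Python scripts to look and compute and a shell command to move; the robot and the scene stay as the last step left them, time stands still between calls to the robot, and variables do not carry over. Pictures are saved under pics/ and viewed, at most 10 in all, crops included, and the job is handed in when it is done.

```bash
mkdir -p pics; ls
cat > h.py <<'E'
import numpy as np, cv2
from cell import env
def cam(n):
    c=env.read_camera(n); c['R']=cv2.Rodrigues(np.array(c['rvec'],float))[0]; c['t']=np.array(c['tvec'],float).ravel(); return c
def atz(c,u,v,z):
    d=c['R'].T@np.array([(u-c['cx'])/c['fx'],(v-c['cy'])/c['fy'],1]); o=-c['R'].T@c['t']
    return o+d*(z-o[2])/d[2]
def px(c,p):
    q=c['R']@np.array(p)+c['t']; return q[0]/q[2]*c['fx']+c['cx'],q[1]/q[2]*c['fy']+c['cy']
E
python3 - <<'E'
from h import *
for n in('top','scene'):
    c=cam(n); cv2.imwrite(f'pics/{n}0.png',c['pixels']); print(n,-c['R'].T@c['t'],c['R'][2],c['fx'])
    np.savez(f'{n}0.npz',**{k:c[k] for k in c})
print(env.get_obs(),env.hold_point_z)
E
```

```text
pics
top [ 0.42732966 -0.01389626  1.02346957] [ 0.18323868 -0.00472424 -0.9830571 ] 367.2830085904593
scene [ 1.27480679 -0.13763705  1.03323335] [-0.56680755  0.10050525 -0.8176967 ] 446.10293036918046
{'time_s': 0.1, 'qpos': array([73.80315613, 18.43380094, -4.01507677, 83.16850926,  1.29519471,
       78.53951112, -3.25930274]), 'joint_velocities': array([ 0.04561108, -0.12906311, -0.01003623, -0.06037405,  0.00483964,
       -0.04549378, -0.00716237]), 'effort': array([-8.38312280e-04, -4.92569447e+01, -4.05902686e-01, -3.13399708e+01,
       -6.41118642e-02,  3.94990901e-02,  5.55266433e-05]), 'tool_pos': array([ 0.18989617, -0.62112907,  0.22157704]), 'tool_rot': array([-1.79903418e+02,  5.76356042e-03,  1.70067611e+01]), 'force': array([-0.67605053, -0.17973575, -0.31111411]), 'wrist_torque': array([-0.01384656,  0.03157012, -0.0021732 ]), 'grasp_force': 0.0, 'grip_width': 0.08696847740135168} 0.0187
```

View pics/top0.png

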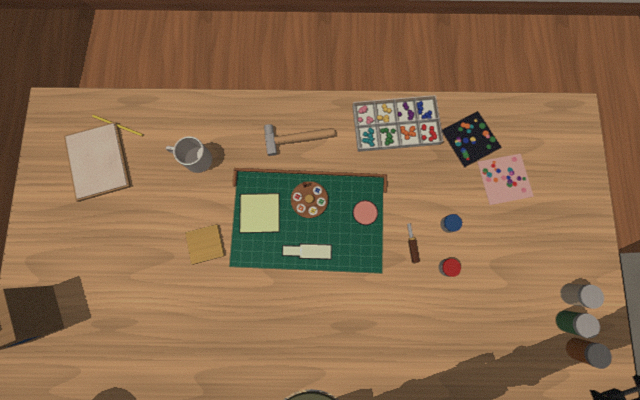

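View pics/scene0.png

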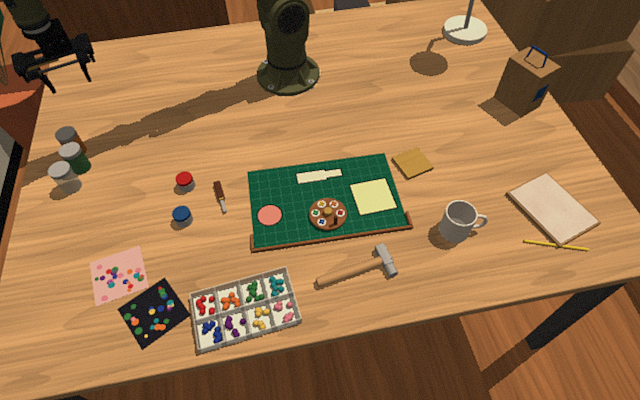

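The top view shows the tray around (308,222), with the square outline at (260,213), the carousel at (310,199) and the round outline at (366,213). The scraper outline is at (307,252), narrow end left (+y). The block is at (205,244), the scraper at (414,244) with its blade up, the red tin at (451,267) and the blue tin at (453,222). I'll enlarge this area.

Run:
```python
import cv2
i=cv2.imread('pics/top0.png')
a=cv2.resize(i[160:285,175:335],None,fx=4.8,fy=4.8,interpolation=cv2.INTER_CUBIC);cv2.imwrite('pics/c1.png',a)
a=cv2.resize(i[185:285,335:475],None,fx=5,fy=5,interpolation=cv2.INTER_CUBIC);cv2.imwrite('pics/c2.png',a)
```

```text
(no output)
```

View pics/c1.png

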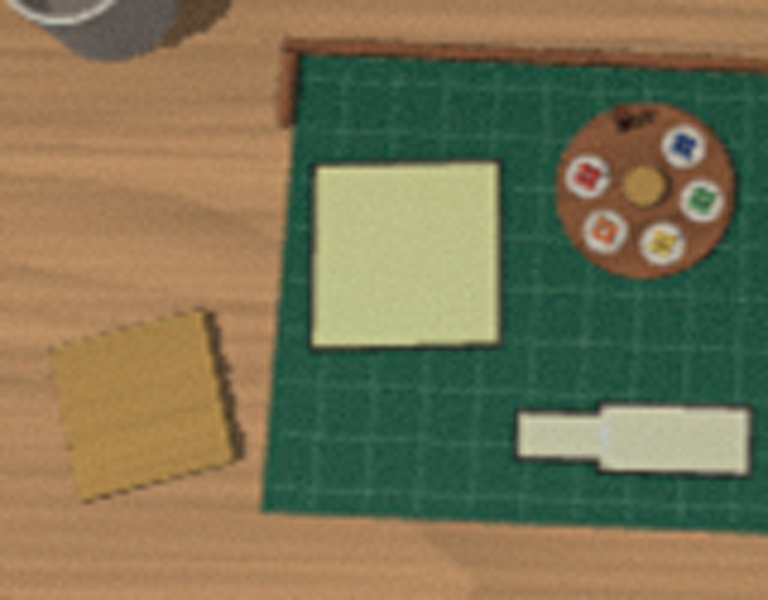

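View pics/c2.png

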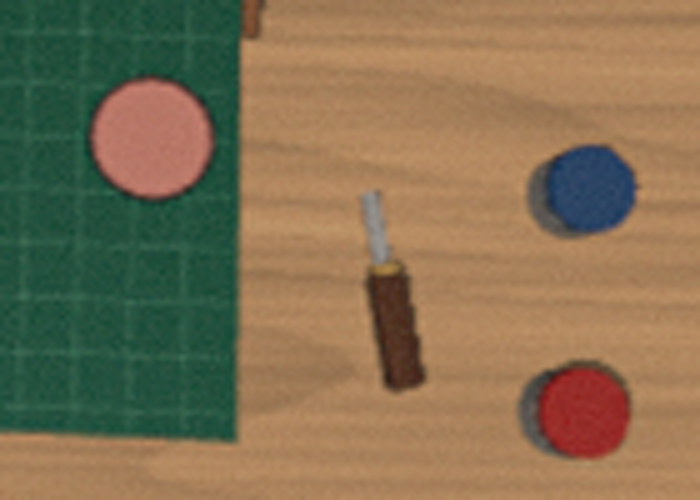

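Crop 1 shows the block corners at (50,350), (203,310), (238,462) and (82,500). The square outline is at (316,167)–(498,343), the scraper outline runs from x=519 to 748, and the peg is at (635,118). Crop 2 shows the round outline at (152,138), the scraper from tip (371,192) to end (405,388), and the red tin at (584,411).

Run:
```python
from h import *
c=dict(np.load('top0.npz'))
def P(k,a,b,z):
    s,u0,v0=[(4.8,175,160),(5,335,185)][k]
    return atz(c,(a+.5)/s-.5+u0,(b+.5)/s-.5+v0,z)[:2]
def sh(n,k,pts,z):
    q=np.array([P(k,*p,z) for p in pts]); d=q-np.roll(q,-1,0)
    print(n,q.round(4).tolist(),'mean',q.mean(0).round(4),'sides',np.hypot(*d.T).round(4),'ang',np.degrees(np.arctan2(d[:,1],d[:,0])).round(1))
sh('block',0,[(50,350),(203,310),(238,462),(82,500)],.012)
sh('mark',0,[(316,167),(498,163),(498,343),(314,346)],0)
sh('scrmark',0,[(602,408),(748,409),(747,473),(600,469)],0)
sh('narrow',0,[(519,412),(519,458)],0)
sh('hub',0,[(644,186)],.026);sh('disc',0,[(646,190)],.012);sh('peg',0,[(633,118)],.04)
sh('tinmark',1,[(152,138),(93,138),(212,138),(152,79),(152,198)],0)
sh('scr tip',1,[(371,192)],.009);sh('scr handle',1,[(385,270),(405,386)],.018)
sh('red',1,[(584,411)],.04);sh('blue',1,[(591,189)],.04)
sh('tray',0,[(263,512),(281,122),(301,55)],0);sh('tray',1,[(236,440)],0)
c=dict(np.load('scene0.npz'));
```

```text
block [[0.5169, 0.351], [0.5406, 0.2649], [0.4544, 0.24], [0.4326, 0.3266]] mean [0.4861 0.2956] sides [0.0893 0.0897 0.0893 0.0878] ang [ 105.4   16.1  -75.8 -163.9]
mark [[0.6273, 0.2066], [0.6307, 0.0992], [0.5242, 0.0962], [0.5216, 0.2027]] mean [0.576  0.1512] sides [0.1074 0.1066 0.1066 0.1058] ang [  91.8    1.6  -88.6 -177.9]
scrmark [[0.4872, 0.0351], [0.4874, -0.0491], [0.4509, -0.0486], [0.4525, 0.0357]] mean [ 0.4695 -0.0067] sides [0.0842 0.0365 0.0843 0.0348] ang [ 90.1  -0.7 -91.1 179.1]
narrow [[0.4845, 0.0829], [0.4583, 0.0822]] mean [0.4714 0.0826] sides [0.0262 0.0262] ang [   1.5 -178.5]
hub [[0.6129, 0.012]] mean [0.6129 0.012 ] sides [0.] ang [0.]
disc [[0.6131, 0.0112]] mean [0.6131 0.0112] sides [0.] ang [0.]
peg [[0.6497, 0.0185]] mean [0.6497 0.0185] sides [0.] ang [0.]
tinmark [[0.5795, -0.1462], [0.5792, -0.113], [0.5798, -0.1801], [0.6132, -0.1467], [0.5455, -0.1457]] mean [ 0.5794 -0.1463] sides [0.0333 0.0671 0.0473 0.0677 0.0339] ang [ -89.5   90.5 -135.1   -0.8  179.2]
scr tip [[0.5489, -0.2664]] mean [ 0.5489 -0.2664] sides [0.] ang [0.]
scr handle [[0.505, -0.2703], [0.4426, -0.2788]] mean [ 0.4738 -0.2745] sides [0.063 0.063] ang [   7.7 -172.3]
red [[0.43, -0.367]] mean [ 0.43  -0.367] sides [0.] ang [0.]
blue [[0.5478, -0.3776]] mean [ 0.5478 -0.3776] sides [0.] ang [0.]
tray [[0.4267, 0.2272], [0.6544, 0.2286], [0.6955, 0.2188]] mean [0.5922 0.2249] sides [0.2277 0.0423 0.2689] ang [-179.6  166.5   -1.8]
tray [[0.413, -0.1898]] mean [ 0.413  -0.1898] sides [0.] ang [0.]
```

```bash
cat >> h.py <<'E'
def go(x,y,z,yaw,frm=None):
    o=env.get_obs(); p,yw=(np.array(o['tool_pos']),o['tool_rot'][2]) if frm is None else (np.array(frm[:3]),frm[3])
    a=np.radians(yw); d=np.array([x,y,z])-p
    t=(yw-yaw+180)%360-180
    print('dp cm',np.round([d[0]*np.cos(a)+d[1]*np.sin(a),d[0]*np.sin(a)-d[1]*np.cos(a),-d[2]],3)*1 if 0 else np.round(100*np.array([d[0]*np.cos(a)+d[1]*np.sin(a),d[0]*np.sin(a)-d[1]*np.cos(a),-d[2]]),2),'twist',round(t,1))
E
python3 -c "
from h import *
go(.43,-.367,.2,17); go(.43,-.367,.008,17)"
```

```text
dp cm [ 30.39 -17.28   2.16] twist 0.0
dp cm [ 30.39 -17.28  21.36] twist 0.0
```

```bash
python3 -m jog '[{"dp":[30.4,-17.3,2],"twist":0,"fingers":0.8},{"dp":[30.4,-17.3,2],"twist":0,"fingers":0.8},{"dp":[30.4,-17.3,2],"twist":0,"fingers":0.8},{"dp":[30.4,-17.3,2],"twist":0,"fingers":0.8},{"dp":[30.4,-17.3,2],"twist":0,"fingers":0.8},{"dp":[30.4,-17.3,2],"twist":0,"fingers":0.8},{"dp":[30.4,-17.3,10],"twist":0,"fingers":0.8},{"dp":[30.4,-17.3,13],"twist":0,"fingers":0.8}]' 20
python3 - <<'E'
from h import *
c=cam('wrist'); cv2.imwrite('pics/w1.png',c['pixels']); 
go(.43,-.367,.008,17)
print(px(c,(.43,-.367,.04)),px(c,(.5478,-.3776,.04)),-c['R'].T@c['t'])
np.savez('w1.npz',**c)
E
```

```text
time_s: 1.1
tool_pos: [0.43, -0.3662, 0.0905]
tool_rot: [-180.0, 0.0, 17.1]
force: [-0.4, -0.7, 0.1]
grip_width: 0.0695
grasp_force: 0.0
dp cm [0.27 0.45 7.59] twist 0.1
(np.float64(321.3037564803334), np.float64(219.0773629816379)) (np.float64(398.18890712781877), np.float64(39.47552790044415)) [ 0.49294162 -0.34657465  0.25238869]
```

View pics/w1.png

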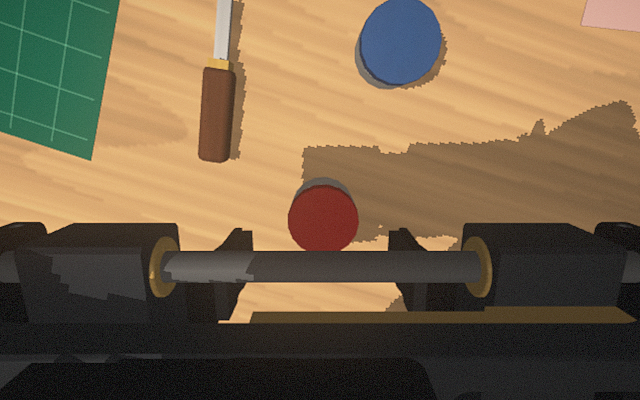

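The red lid is centred at (323,220), against a prediction of (321,219), so the estimate holds. The scraper handle runs (220,68)–(212,160).

```bash
python3 -m jog '[{"dp":[0,0,0],"twist":0,"fingers":0.8},{"dp":[0,0,0],"twist":0,"fingers":0.8}]'
python3 - <<'E'
from h import *
go(.43,-.367,.008,17)
E
```

```text
time_s: 1.4
tool_pos: [0.4315, -0.3685, 0.095]
tool_rot: [179.8, -0.1, 17.0]
force: [0.1, 0.1, 1.3]
grip_width: 0.0698
grasp_force: 0.0
dp cm [-0.1  -0.19  8.7 ] twist -0.0
```

```bash
python3 -m jog '[{"dp":[-0.1,-0.1,5],"twist":0,"fingers":0.8},{"dp":[-0.1,-0.1,8.4],"twist":0,"fingers":0.8},{"dp":[-0.1,-0.1,8.4],"twist":0,"fingers":0.8},{"dp":[-0.1,-0.1,8.4],"twist":0,"fingers":0.4},{"dp":[-0.1,-0.1,8.4],"twist":0,"fingers":0.4},{"dp":[-0.1,-0.1,8.4],"twist":0,"fingers":0.4},{"dp":[-0.1,-0.1,8.4],"twist":0,"fingers":0.4}]' 20
python3 - <<'E'
from h import *
go(.5795,-.1463,.06,17)
E
```

```text
time_s: 2.28
tool_pos: [0.4299, -0.3676, 0.0101]
tool_rot: [179.9, -0.1, 17.0]
force: [-1.4, -0.6, 6.6]
grip_width: 0.0477
grasp_force: 20.0
dp cm [ 20.78 -16.78  -4.99] twist 0.0
```

```bash
python3 -m jog '[{"dp":[0,0,-5],"twist":0,"fingers":0.4},{"dp":[6,-5,-5],"twist":0,"fingers":0.4},{"dp":[11,-9,-5],"twist":0,"fingers":0.4},{"dp":[16,-13,-5],"twist":0,"fingers":0.4},{"dp":[20,-16,-5],"twist":0,"fingers":0.4},{"dp":[20.8,-16.8,-4],"twist":0,"fingers":0.4},{"dp":[20.8,-16.8,-3],"twist":0,"fingers":0.4},{"dp":[20.8,-16.8,-3],"twist":0,"fingers":0.4}]'
python3 -m jog '[{"dp":[0,0,0],"twist":0,"fingers":0.4},{"dp":[0,0,0],"twist":0,"fingers":0.4}]'
python3 - <<'E'
from h import *
go(.5795,-.1463,.011,17)
E
```

```text
time_s: 3.28
tool_pos: [0.5762, -0.1475, 0.0368]
tool_rot: [-180.0, 0.2, 16.8]
force: [-0.2, -1.2, -1.8]
grip_width: 0.0476
grasp_force: 20.0
time_s: 3.52
tool_pos: [0.5784, -0.1467, 0.0389]
tool_rot: [180.0, -0.0, 16.9]
force: [0.7, -0.4, -1.1]
grip_width: 0.0474
grasp_force: 20.0
dp cm [ 0.11 -0.01  2.79] twist -0.1
```

```bash
python3 -m jog '[{"dp":[0.1,0,1.5],"twist":0,"fingers":0.4},{"dp":[0.1,0,2.7],"twist":0,"fingers":0.4},{"dp":[0.1,0,2.7],"twist":0,"fingers":0.4},{"dp":[0.1,0,2.7],"twist":0,"fingers":0.4},{"dp":[0.1,0,2.7],"twist":0,"fingers":0.72},{"dp":[0.1,0,2.7],"twist":0,"fingers":0.72},{"dp":[0.1,0,2.7],"twist":0,"fingers":0.72},{"dp":[0.1,0,-3],"twist":0,"fingers":0.72}]'
python3 -m jog '[{"dp":[0,0,-5],"twist":0,"fingers":0.72},{"dp":[0,0,-5],"twist":0,"fingers":0.72}]'
python3 - <<'E'
from h import *
c=cam('top'); cv2.imwrite('pics/t2.png',cv2.resize(c['pixels'][185:285,335:475],None,fx=5,fy=5,interpolation=cv2.INTER_CUBIC))
c=dict(np.load('w1.npz'));print(px(c,(.505,-.2703,.018)),px(c,(.4426,-.2788,.018)))
go(.4738,-.2745,.09,7.3)
E
```

```text
time_s: 4.53
tool_pos: [0.5757, -0.1442, 0.0647]
tool_rot: [-179.7, 0.5, 17.0]
force: [0.2, -1.3, 0.1]
grip_width: 0.0622
grasp_force: 0.0
time_s: 4.78
tool_pos: [0.5832, -0.1454, 0.1238]
tool_rot: [179.7, -0.5, 17.0]
force: [0.2, 0.6, -0.6]
grip_width: 0.0629
grasp_force: 0.0
(np.float64(213.48741080889522), np.float64(62.53137366323767)) (np.float64(205.74948368754656), np.float64(157.7495111643111))
dp cm [-14.05   9.22   3.1 ] twist 9.7
```

```bash
python3 -m jog '[{"dp":[-7,4.6,1],"twist":9.7,"fingers":0.5},{"dp":[-12,7.6,1],"twist":9.7,"fingers":0.5},{"dp":[-14,9.2,1],"twist":9.7,"fingers":0.5},{"dp":[-14,9.2,3],"twist":9.7,"fingers":0.5},{"dp":[-14,9.2,3],"twist":9.7,"fingers":0.5},{"dp":[-14,9.2,3],"twist":9.7,"fingers":0.5},{"dp":[-14,9.2,3],"twist":9.7,"fingers":0.5}]'
python3 - <<'E'
from h import *
c=dict(np.load('w1.npz'));print(atz(c,220,68,.018),atz(c,212,160,.018))
c=cam('wrist');np.savez('w2.npz',**c)
a=c['pixels'].copy()
for p in((.505,-.2703,.018),(.4426,-.2788,.018),(.549,-.2664,.009)):
    cv2.circle(a,tuple(int(round(v)) for v in px(c,p)),3,(0,255,255),1)
t=cv2.imread('pics/t2.png')
cv2.imwrite('pics/m2.png',np.vstack([cv2.resize(a[:330],None,fx=.95,fy=.95),np.pad(cv2.resize(t,(378,270)),((0,0),(0,608-378),(0,0)))]))
o=env.get_obs();print(o['tool_pos'],o['tool_rot']); go(.4738,-.2745,.002,7.3)
E
```

```text
time_s: 5.7
tool_pos: [0.4735, -0.2731, 0.0889]
tool_rot: [180.0, -0.0, 7.4]
force: [-0.2, -0.8, 0.2]
grip_width: 0.0435
grasp_force: 0.0
[ 0.5029746  -0.27511658  0.018     ] [ 0.44234124 -0.28331434  0.018     ]
[ 0.47345764 -0.27325516  0.08901801] [ 1.79974102e+02 -3.98851386e-02  7.38503952e+00]
dp cm [0.02 0.13 8.7 ] twist 0.1
```

View pics/m2.png

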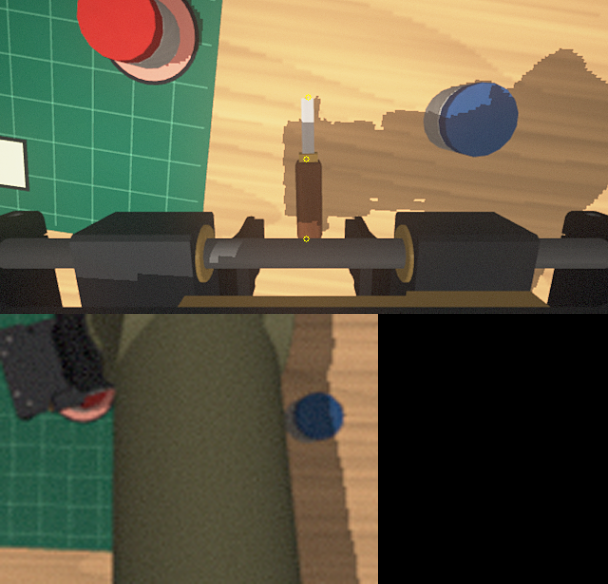

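The predicted handle points fall on the handle to within 3 px, (309,160) seen against (306,159). The red tin stands in the pale disc at top left. Next I'll grip the scraper.

```bash
python3 -m jog '[{"dp":[0,0.2,5],"twist":0,"fingers":0.5},{"dp":[0,0.2,8.5],"twist":0,"fingers":0.5},{"dp":[0,0.2,8.6],"twist":0,"fingers":0.5},{"dp":[0,0.2,8.6],"twist":0,"fingers":0.1},{"dp":[0,0.2,8.6],"twist":0,"fingers":0.1},{"dp":[0,0.2,8.6],"twist":0,"fingers":0.1},{"dp":[0,0.2,8.6],"twist":0,"fingers":0.1},{"dp":[0,0.2,8.6],"twist":0,"fingers":0.1}]' 15
python3 - <<'E'
from h import *
go(.4695,-.0067,.045,89.3)
E
```

```text
time_s: 6.75
tool_pos: [0.4732, -0.2759, 0.0031]
tool_rot: [180.0, -0.0, 7.3]
force: [-0.8, 0.1, 3.7]
grip_width: 0.0196
grasp_force: 15.0
dp cm [  3.06 -26.75  -4.19] twist -82.0
```

```bash
python3 -m jog '[{"dp":[0,0,-5],"twist":0,"fingers":0.1},{"dp":[0,-4,-6],"twist":-10,"fingers":0.1},{"dp":[0,-9,-6],"twist":-20,"fingers":0.1},{"dp":[1,-14,-6],"twist":-30,"fingers":0.1},{"dp":[2,-19,-6],"twist":-40,"fingers":0.1},{"dp":[3,-23,-6],"twist":-50,"fingers":0.1},{"dp":[3.1,-26,-6],"twist":-60,"fingers":0.1},{"dp":[3.1,-26.8,-5],"twist":-70,"fingers":0.1}]'
python3 -m jog '[{"dp":[0,0,2],"twist":-10,"fingers":0.1},{"dp":[0,0,3],"twist":-12,"fingers":0.1},{"dp":[0,0,3],"twist":-12,"fingers":0.1},{"dp":[0,0,3],"twist":-12,"fingers":0.1}]'
python3 - <<'E'
from h import *
o=env.get_obs();print(o['tool_pos'],o['tool_rot'])
go(.4695,-.0067,.004,89.3)
c=cam('wrist');np.savez('w3.npz',**c); a=c['pixels'].copy()
cv2.imwrite('pics/w3.png',a)
for p in((.4714,.0826,0),(.4865,.035,0),(.4515,.0355,0)): print(px(c,p))
E
```

```text
time_s: 7.75
tool_pos: [0.4699, -0.0035, 0.0529]
tool_rot: [179.9, -0.0, 77.9]
force: [0.6, 0.2, -0.8]
grip_width: 0.0195
grasp_force: 15.0
time_s: 8.25
tool_pos: [0.4701, -0.0061, 0.023]
tool_rot: [180.0, 0.0, 89.2]
force: [0.1, -0.1, -0.4]
grip_width: 0.0201
grasp_force: 15.0
[ 0.47007162 -0.00611589  0.02298196] [1.79956998e+02 4.89492906e-03 8.91878792e+01]
dp cm [-0.06 -0.06  1.9 ] twist -0.1
(np.float64(320.3042024147541), np.float64(70.79624154495286))
(np.float64(348.85987783419154), np.float64(161.9920570846656))
(np.float64(285.52179177911006), np.float64(162.01890334033598))
```

View pics/w3.png

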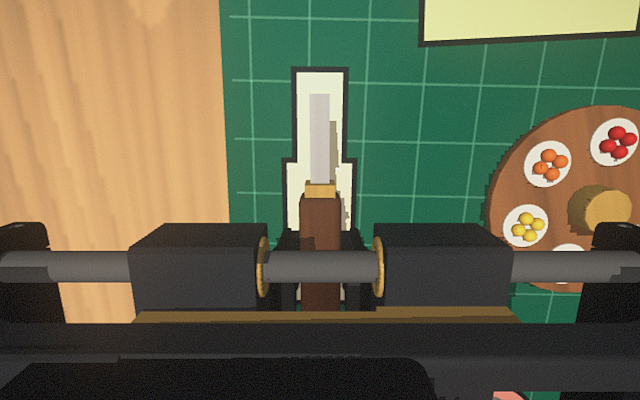

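The scraper blade at (320,95–185) lies centred in the narrow outline (295–347). Lower and release, then go to the block.

```bash
python3 -m jog '[{"dp":[-0.05,-0.05,1],"twist":0,"fingers":0.1},{"dp":[-0.05,-0.05,1.9],"twist":0,"fingers":0.1},{"dp":[-0.05,-0.05,1.9],"twist":0,"fingers":0.1},{"dp":[-0.05,-0.05,1.9],"twist":0,"fingers":0.1},{"dp":[-0.05,-0.05,1.9],"twist":0,"fingers":0.45},{"dp":[-0.05,-0.05,1.9],"twist":0,"fingers":0.45},{"dp":[-0.05,-0.05,1.9],"twist":0,"fingers":0.45},{"dp":[-0.05,-0.05,-3],"twist":0,"fingers":0.45}]'
python3 -m jog '[{"dp":[0,0,-4],"twist":0,"fingers":0.45},{"dp":[0,0,-4],"twist":0,"fingers":0.45}]'
python3 - <<'E'
from h import *
go(.4674,.3631,.08,105.4)
E
```

```text
time_s: 9.3
tool_pos: [0.4658, -0.0064, 0.0502]
tool_rot: [-179.6, -0.1, 89.3]
force: [0.8, -0.3, 0.7]
grip_width: 0.0382
grasp_force: 0.0
time_s: 9.55
tool_pos: [0.4718, -0.0066, 0.0957]
tool_rot: [179.6, 0.1, 89.3]
force: [0.3, 0.3, -0.6]
grip_width: 0.0392
grasp_force: 0.0
dp cm [36.96 -0.9   1.57] twist -16.1
```

```bash
python3 -m jog '[{"dp":[37,-0.8,0],"twist":-16,"fingers":0.6},{"dp":[37,-0.8,0],"twist":-16,"fingers":0.6},{"dp":[37,-0.8,0],"twist":-16,"fingers":0.6},{"dp":[37,-0.8,0],"twist":-16,"fingers":0.6},{"dp":[37,-0.8,0],"twist":-16,"fingers":0.6},{"dp":[37,-0.8,0],"twist":-16,"fingers":0.6},{"dp":[37,-0.8,0],"twist":-16,"fingers":0.6},{"dp":[37,-0.8,0],"twist":-16,"fingers":0.6}]'
python3 -m jog '[{"dp":[0,0,0],"twist":0,"fingers":0.6},{"dp":[0,0,0],"twist":0,"fingers":0.6}]'
python3 - <<'E'
from h import *
go(.4674,.3631,.004,105.4)
E
```

```text
time_s: 10.55
tool_pos: [0.4649, 0.3629, 0.0911]
tool_rot: [-179.9, 0.1, 105.4]
force: [-0.2, -0.5, 0.3]
grip_width: 0.0524
grasp_force: 0.0
time_s: 10.8
tool_pos: [0.4664, 0.3619, 0.0924]
tool_rot: [180.0, 0.1, 105.2]
force: [0.2, -0.5, -0.1]
grip_width: 0.0524
grasp_force: 0.0
dp cm [0.09 0.13 8.84] twist -0.2
```

```bash
python3 -m jog '[{"dp":[0.1,0.1,5],"twist":0,"fingers":0.6},{"dp":[0.1,0.1,8.7],"twist":0,"fingers":0.6},{"dp":[0.1,0.1,8.7],"twist":0,"fingers":0.6},{"dp":[0.1,0.1,8.7],"twist":0,"fingers":0.6}]'
python3 - <<'E'
from h import *
o=env.get_obs();print(o['force']);p=o['tool_pos']
for f in np.linspace(.125,1,8): go(.467+f*.023,.363-f*.122,.004,105.4-f*10.7)
E
```

```text
time_s: 11.3
tool_pos: [0.4668, 0.3648, 0.0067]
tool_rot: [180.0, -0.0, 105.3]
force: [0.4, 0.5, -0.3]
grip_width: 0.0521
grasp_force: 0.0
[ 0.3688052   0.48454478 -0.25520833]
dp cm [-1.72 -0.15  0.27] twist 1.2
dp cm [-3.27 -0.28  0.27] twist 2.5
dp cm [-4.82 -0.4   0.27] twist 3.9
dp cm [-6.37 -0.53  0.27] twist 5.2
dp cm [-7.91 -0.65  0.27] twist 6.6
dp cm [-9.46 -0.77  0.27] twist 7.9
dp cm [-11.01  -0.9    0.27] twist 9.2
dp cm [-12.55  -1.02   0.27] twist 10.6
```

```bash
python3 -m jog '[{"dp":[-1.3,-0.1,0.2],"twist":0,"fingers":0.6},{"dp":[-2.6,-0.2,0.2],"twist":1,"fingers":0.6},{"dp":[-4,-0.3,0.2],"twist":2.5,"fingers":0.6},{"dp":[-5.6,-0.5,0.2],"twist":4.5,"fingers":0.6},{"dp":[-7.2,-0.6,0.2],"twist":6,"fingers":0.6},{"dp":[-8.8,-0.7,0.2],"twist":7.5,"fingers":0.6},{"dp":[-10.4,-0.9,0.2],"twist":9,"fingers":0.6},{"dp":[-11.6,-1,0.2],"twist":10.5,"fingers":0.6}]'
python3 -m jog '[{"dp":[0,0,0],"twist":0,"fingers":0.6},{"dp":[0,0,0],"twist":0,"fingers":0.6}]'
python3 - <<'E'
from h import *
go(.49,.206,.004,91.7)
c=cam('top');np.savez('t3.npz',**c)
cv2.imwrite('pics/t3.png',cv2.resize(c['pixels'][160:285,175:335],None,fx=4.8,fy=4.8,interpolation=cv2.INTER_CUBIC))
E
```

```text
time_s: 12.3
tool_pos: [0.4881, 0.2511, 0.0048]
tool_rot: [179.9, -0.2, 94.7]
force: [-0.0, 5.4, 1.7]
grip_width: 0.0522
grasp_force: 2.9
time_s: 12.55
tool_pos: [0.4875, 0.2492, 0.0036]
tool_rot: [180.0, 0.1, 94.8]
force: [0.6, 0.6, 1.4]
grip_width: 0.0522
grasp_force: 0.2
dp cm [-4.32 -0.11 -0.04] twist 3.1
```

View pics/t3.png

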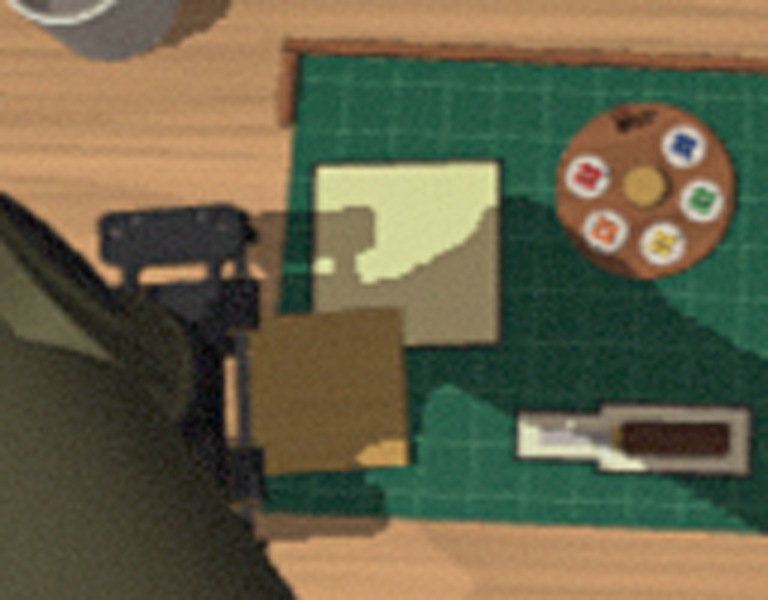

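The block sits squarely against the fingers, with corners at (248,315), (402,307), (409,466) and (263,474). The scraper lies in its outline.

```bash
cat >> h.py <<'E'
def corners(f,pts,z=.012):
    c=dict(np.load(f)); q=np.array([atz(c,(a+.5)/4.8-.5+175,(b+.5)/4.8-.5+160,z)[:2] for a,b in pts]); d=np.roll(q,-1,0)-q
    print('mean',q.mean(0).round(4),'sides',np.hypot(*d.T).round(4),'ang',((np.degrees(np.arctan2(d[:,1],d[:,0]))+45)%90-45).round(1))
E
python3 -c "
from h import *
corners('t3.npz',[(248,315),(402,307),(409,466),(263,474)])"
```

```text
mean [0.4955 0.1896] sides [0.0884 0.0907 0.0825 0.0911] ang [3.5 4.7 3.6 8.5]
```

```bash
python3 -m jog '[{"dp":[-1,0,0],"twist":0.5,"fingers":0.6},{"dp":[-2,0,0],"twist":1,"fingers":0.6},{"dp":[-3,0,0],"twist":2,"fingers":0.6},{"dp":[-3.7,0,0],"twist":3,"fingers":0.6},{"dp":[-4.1,0,0],"twist":3,"fingers":0.6},{"dp":[-4.1,0,0],"twist":3,"fingers":0.6},{"dp":[-2.5,0,0],"twist":3,"fingers":0.6},{"dp":[-2.5,0,-7],"twist":3,"fingers":0.6}]'
python3 -m jog '[{"dp":[0,0,0],"twist":0,"fingers":0.6},{"dp":[0,0,-2],"twist":0,"fingers":0.6}]'
python3 - <<'E'
from h import *
go(.425,.149,.09,1.7)
o=env.get_obs();print(o['tool_pos'],o['qpos'])
E
```

```text
time_s: 13.6
tool_pos: [0.4853, 0.225, 0.0625]
tool_rot: [-179.4, 0.1, 91.9]
force: [2.0, 0.3, 1.3]
grip_width: 0.0521
grasp_force: 0.0
time_s: 13.85
tool_pos: [0.488, 0.2249, 0.0854]
tool_rot: [-179.8, 0.1, 91.8]
force: [0.1, 0.8, -0.6]
grip_width: 0.0524
grasp_force: 0.0
dp cm [-7.39 -6.54 -0.46] twist 90.1
[0.48802798 0.22494105 0.08539526] [ 13.95633122  17.03975181 -47.15645717 106.89588668  14.05092682
  62.26233446 -36.75657474]
```

```bash
python3 -m jog '[{"dp":[-2,-2,-1],"twist":-10,"fingers":0.6},{"dp":[-4,-4,-1],"twist":-20,"fingers":0.6},{"dp":[-6,-5.5,-1],"twist":-30,"fingers":0.6},{"dp":[-7.4,-6.5,-1],"twist":-40,"fingers":0.6},{"dp":[-7.4,-6.5,-1],"twist":-50,"fingers":0.6},{"dp":[-7.4,-6.5,-1],"twist":-60,"fingers":0.6},{"dp":[-7.4,-6.5,-1],"twist":-70,"fingers":0.6},{"dp":[-7.4,-6.5,-1],"twist":-80,"fingers":0.6}]'
python3 -m jog '[{"dp":[0,0,0],"twist":-10,"fingers":0.6},{"dp":[0,0,0],"twist":-10,"fingers":0.6},{"dp":[0,0,0],"twist":-10,"fingers":0.6}]'
python3 - <<'E'
from h import *
go(.425,.149,.004,181.7)
c=cam('top');np.savez('t4.npz',**c)
cv2.imwrite('pics/t4.png',cv2.resize(c['pixels'][160:285,175:335],None,fx=4.8,fy=4.8,interpolation=cv2.INTER_CUBIC))
E
```

```text
time_s: 14.85
tool_pos: [0.4261, 0.1493, 0.096]
tool_rot: [-179.9, -0.1, 172.1]
force: [1.0, -0.2, -0.9]
grip_width: 0.0522
grasp_force: 0.0
time_s: 15.22
tool_pos: [0.4265, 0.1494, 0.096]
tool_rot: [-180.0, -0.0, -178.4]
force: [0.2, -0.5, -0.3]
grip_width: 0.0524
grasp_force: 0.0
dp cm [ 0.15 -0.03  9.2 ] twist -0.1
```

View pics/t4.png

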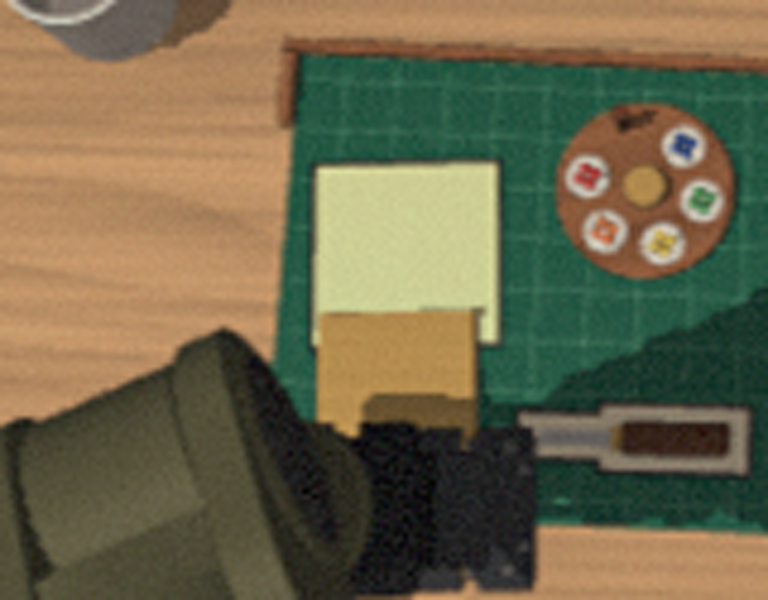

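The block's far corners are at (318,312) and (476,309), square to the outline and about 10 px left of its centre.

Run:
```python
from h import *
c=dict(np.load('t4.npz'))
q=[atz(c,(a+.5)/4.8-.5+175,(b+.5)/4.8-.5+160,.012)[:2] for a,b in((318,312),(476,309))]
d=q[0]-q[1];a=np.degrees(np.arctan2(d[1],d[0]))-90;m=(q[0]+q[1])/2
print(q,a,np.hypot(*d),m-.045*np.array([np.cos(np.radians(a)),np.sin(np.radians(a))]))
```

```text
[array([0.54004112, 0.19883147]), array([0.54256075, 0.10808359])] 1.5904189640726258 0.09078285217637007 [0.49631827 0.15220857]
```

```bash
python3 -m jog '[{"dp":[0,0,5],"twist":0,"fingers":0.6},{"dp":[0,0,9.1],"twist":0,"fingers":0.6},{"dp":[0,0,9.1],"twist":0,"fingers":0.6},{"dp":[-1,0,9.1],"twist":0,"fingers":0.6},{"dp":[-2,0,9.1],"twist":0,"fingers":0.6},{"dp":[-3.2,0,9.1],"twist":0,"fingers":0.6},{"dp":[-4.4,0,9.1],"twist":0,"fingers":0.6},{"dp":[-5.6,0,9.1],"twist":0,"fingers":0.6}]'
python3 -m jog '[{"dp":[-1.2,0,0],"twist":0,"fingers":0.6},{"dp":[-2.2,0,0],"twist":0,"fingers":0.6},{"dp":[-3,0,0],"twist":0,"fingers":0.6},{"dp":[-3.5,0,0],"twist":0,"fingers":0.6},{"dp":[-3.5,0,0],"twist":0,"fingers":0.6},{"dp":[-3.5,0,0],"twist":0,"fingers":0.6}]'
python3 - <<'E'
from h import *
go(.52,.152,.004,181.7)
c=cam('top');np.savez('t5.npz',**c)
cv2.imwrite('pics/t5.png',cv2.resize(c['pixels'][160:285,175:335],None,fx=4.8,fy=4.8,interpolation=cv2.INTER_CUBIC))
E
```

```text
time_s: 16.27
tool_pos: [0.4802, 0.151, 0.0052]
tool_rot: [-179.9, -0.4, -178.2]
force: [-10.2, 0.2, 7.8]
grip_width: 0.052
grasp_force: 5.1
time_s: 17.02
tool_pos: [0.5167, 0.1521, 0.0053]
tool_rot: [-179.9, -0.2, -178.2]
force: [-4.9, 0.6, 1.7]
grip_width: 0.052
grasp_force: 2.5
dp cm [-0.33 -0.02  0.13] twist 0.1
```

View pics/t5.png

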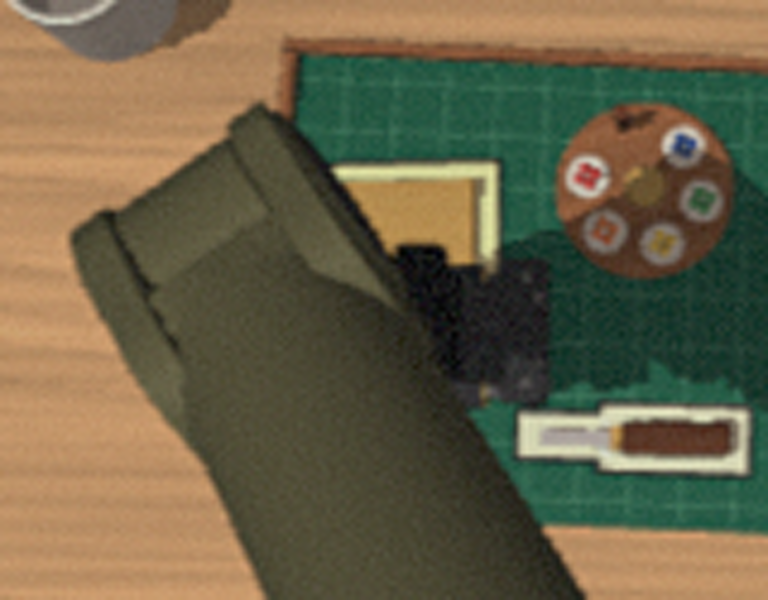

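The far-right block corner is at (474,180), inside the outline corner at (498,163); the far margin is about 17 px and the right one about 24 px.

Run:
```python
from h import *
c=dict(np.load('t5.npz'))
f=lambda a,b,z:atz(c,(a+.5)/4.8-.5+175,(b+.5)/4.8-.5+160,z)[:2]
q=f(474,180,.012);a=np.radians(1.7)
print(q,q-.045*np.array([np.cos(a),np.sin(a)])+.045*np.array([-np.sin(a),np.cos(a)]))
# color segmentation of visible far edge, wrist unavailable: print rows
i=c['pixels']; 
for v in range(190,204): print(v,i[v,[262,266,270]].tolist())
```

```text
[0.61811712 0.11158748] [0.57180195 0.1552327 ]
190 [[67, 90, 38], [72, 94, 44], [65, 87, 35]]
191 [[66, 86, 34], [70, 94, 44], [67, 89, 37]]
192 [[62, 84, 38], [65, 83, 32], [58, 77, 36]]
193 [[61, 77, 70], [62, 81, 73], [71, 90, 92]]
194 [[109, 151, 152], [109, 149, 152], [130, 180, 180]]
195 [[154, 216, 215], [156, 213, 214], [156, 215, 216]]
196 [[146, 203, 202], [148, 208, 208], [146, 205, 207]]
197 [[95, 144, 161], [101, 153, 173], [101, 157, 180]]
198 [[77, 135, 175], [79, 136, 178], [80, 139, 180]]
199 [[73, 133, 176], [78, 139, 179], [77, 136, 176]]
200 [[74, 133, 175], [75, 136, 178], [77, 141, 179]]
201 [[82, 141, 179], [82, 140, 182], [77, 141, 179]]
202 [[79, 141, 180], [79, 139, 177], [83, 143, 182]]
203 [[79, 141, 178], [81, 141, 180], [79, 140, 178]]
```

```bash
python3 -m jog '[{"dp":[-0.2,0,0],"twist":0,"fingers":0.6},{"dp":[-0.35,0,0],"twist":0,"fingers":0.6},{"dp":[-0.35,0,0],"twist":0,"fingers":0.6},{"dp":[1,0,0],"twist":0,"fingers":0.6},{"dp":[2,0,-4],"twist":0,"fingers":0.6},{"dp":[6,5,-10],"twist":0,"fingers":0},{"dp":[9,8,-14],"twist":0,"fingers":0},{"dp":[9,12,-14],"twist":0,"fingers":0}]'
cat >> h.py <<'E'
def cloud(n):
    c=cam(n); v,u=np.indices(c['depth'].shape); d=c['depth']
    P=np.stack([(u-c['cx'])/c['fx']*d,(v-c['cy'])/c['fy']*d,d],-1)
    return c,(P-c['t'])@c['R']
def segs():
    c,W=cloud('top'); hsv=cv2.cvtColor(c['pixels'],cv2.COLOR_BGR2HSV).astype(int)
    np.savez('last.npz',**c)
    for n,b,cond in (('brass',(.45,.68,.08,.225),(W[...,2]>.006)&(W[...,2]<.02)),('tin',(.52,.64,-.2,-.09),(W[...,2]>.03)),('peg',(.54,.69,-.05,.08),(W[...,2]>.03)),('scr',(.44,.50,-.06,.1),(W[...,2]>.005))):
        m=cond&(W[...,0]>b[0])&(W[...,0]<b[1])&(W[...,1]>b[2])&(W[...,1]<b[3])&(c['depth']>0)
        if m.sum()<2: print(n,m.sum()); continue
        r=cv2.minAreaRect(W[m][:,:2].astype(np.float32)*1000)
        print(n,m.sum(),W[m].mean(0).round(4),W[m][:,2].max().round(3),'rect mm',np.round(r[0],1),np.round(r[1],1),round(r[2],1))
E
python3 - <<'E'
from h import *
segs(); o=env.get_obs();print(o['tool_pos'],o['tool_rot'])
E
```

```text
time_s: 18.08
tool_pos: [0.4251, 0.2696, 0.1485]
tool_rot: [-179.8, 0.5, -178.4]
force: [0.2, -0.3, -0.3]
grip_width: 0.0298
grasp_force: 0.0
brass 1070 [0.5754 0.1565 0.012 ] 0.018 rect mm [568.4 160.4] [231.1 106.6] 6.6
tin 243 [ 0.5772 -0.1431  0.0398] 0.046 rect mm [ 576.9 -142.5] [44.5 45.9] 1.4
peg 15 [0.6477 0.0245 0.0452] 0.053 rect mm [635.7  21.2] [38.8  8.7] 17.2
scr 229 [0.4694 0.0068 0.0157] 0.021 rect mm [477.3  26.9] [ 42.9 126.7] 2.9
[0.42272548 0.27885125 0.15014719] [ 179.67340043    0.5460309  -177.87353613]
```

Run:
```python
from h import *
c=dict(np.load('last.npz')); i=c['pixels']; h=cv2.cvtColor(i,cv2.COLOR_BGR2HSV).astype(int)
def blob(n,m,box,z):
    u0,u1,v0,v1=box; k=np.zeros(m.shape,np.uint8); k[v0:v1,u0:u1]=m[v0:v1,u0:u1]
    N,l,s,ct=cv2.connectedComponentsWithStats(k); b=1+s[1:,4].argmax(); q=np.argwhere(l==b)[:,::-1].astype(np.float32)
    W=np.array([atz(c,*p,z)[:2] for p in q]); r=cv2.minAreaRect((W*1000).astype(np.float32))
    print(n,len(q),W.mean(0).round(4),np.round(r[0],1),np.round(r[1],1),round(r[2],1))
print(h[210,[255,262,235]],h[197,[262]], i[205:235:3,255].tolist())
blob('brass',(h[...,1]>110)&(h[...,0]<25),(239,280,192,234),.012)
blob('mark all',(h[...,2]>110),(236,282,190,236),0)
blob('red',(h[...,1]>160)&((h[...,0]<8)|(h[...,0]>172)),(345,390,190,240),.04)
blob('handle',(h[...,2]<110)&(h[...,0]<15),(298,332,245,258),.018)
# peg depth points
c2=c;v,u=np.indices(c['depth'].shape);d=c['depth'];P=np.stack([(u-c['cx'])/c['fx']*d,(v-c['cy'])/c['fy']*d,d],-1);W=(P-c['t'])@c['R']
m=(W[...,2]>.027)&(abs(W[...,0]-.615)<.07)&(abs(W[...,1]-.012)<.06)
print(np.c_[u[m],v[m],(W[m]*1000).round()].astype(int).tolist())
```

```text
[[ 18 143 182]
 [ 19 137 184]
 [ 76 144  92]] [[ 18 139 182]] [[82, 145, 184], [78, 142, 182], [81, 143, 183], [85, 145, 186], [81, 142, 184], [84, 148, 190], [83, 146, 186], [79, 140, 181], [132, 187, 182], [65, 79, 75]]
brass 1014 [0.5748 0.1549] [574.9 155.9] [87.9 89.3] 1.8
mark all 1461 [0.5761 0.1518] [576.4 152.3] [105.1 109.1] 0.5
red 229 [ 0.5777 -0.1444] [ 577.  -143.8] [43.4 44.1] 89.4
handle 145 [ 0.4694 -0.0079] [470.6  -6.7] [18.8 59.6] 0.5
[[303, 182, 654, 28, 48], [304, 182, 654, 25, 46], [305, 182, 654, 22, 48], [302, 183, 650, 30, 51], [303, 183, 651, 28, 49], [304, 183, 650, 25, 53], [305, 183, 651, 22, 48], [303, 184, 648, 28, 51], [304, 184, 648, 25, 51], [305, 184, 648, 22, 48], [303, 185, 647, 28, 40], [304, 185, 646, 25, 45], [305, 185, 648, 23, 38], [303, 186, 647, 28, 28], [304, 186, 647, 26, 31], [307, 195, 622, 17, 29], [308, 195, 622, 14, 28], [310, 195, 622, 9, 29], [307, 196, 619, 17, 29], [309, 196, 618, 11, 31], [310, 196, 619, 9, 30], [311, 196, 619, 6, 27], [311, 197, 616, 6, 28], [305, 198, 613, 22, 29], [312, 198, 613, 3, 28], [307, 199, 611, 17, 27], [310, 199, 611, 9, 28], [307, 200, 608, 17, 27], [308, 200, 608, 14, 28], [310, 200, 608, 9, 27], [307, 201, 605, 17, 29], [309, 202, 602, 11, 29], [310, 202, 602, 8, 28]]
```

```bash
python3 -m jog '[{"dp":[0,0,0],"twist":0,"fingers":0},{"dp":[0,0,0],"twist":0,"fingers":0}]'
python3 - <<'E'
from h import *
go(.655,.062,.15,181.7); go(.655,.062,.10,181.7)
E
```

```text
time_s: 18.38
tool_pos: [0.4244, 0.2679, 0.1446]
tool_rot: [-179.9, 0.0, -178.3]
force: [0.2, -0.9, -0.2]
grip_width: 0.0064
grasp_force: 0.0
dp cm [-22.43 -21.27  -0.54] twist 0.0
dp cm [-22.43 -21.27   4.46] twist 0.0
```

```bash
python3 -m jog '[{"dp":[-22.4,-21.3,0],"twist":0,"fingers":0},{"dp":[-22.4,-21.3,0],"twist":0,"fingers":0},{"dp":[-22.4,-21.3,0],"twist":0,"fingers":0},{"dp":[-22.4,-21.3,0],"twist":0,"fingers":0},{"dp":[-22.4,-21.3,0],"twist":0,"fingers":0},{"dp":[-22.4,-21.3,4],"twist":0,"fingers":0},{"dp":[-22.4,-21.3,4],"twist":0,"fingers":0},{"dp":[-22.4,-21.3,4],"twist":0,"fingers":0}]'
python3 -m jog '[{"dp":[0,0,0],"twist":0,"fingers":0},{"dp":[0,0,0],"twist":0,"fingers":0}]'
python3 - <<'E'
from h import *
o=env.get_obs();print(o['qpos'].round());go(.655,.062,.028,181.7)
c,W=cloud('wrist'); m=(W[...,2]>.035)&(W[...,2]<.056)&(np.hypot(W[...,0]-.613,W[...,1]-.0115)<.06)&(c['depth']>0)
print(m.sum(),np.median(W[m],0) if m.any() else '', np.percentile(W[m],[5,95],0) if m.any() else '')
E
```

```text
time_s: 19.38
tool_pos: [0.6542, 0.0638, 0.1055]
tool_rot: [180.0, -0.0, -178.2]
force: [-0.4, -0.0, -0.3]
grip_width: 0.0006
grasp_force: 0.0
time_s: 19.62
tool_pos: [0.655, 0.064, 0.1065]
tool_rot: [-180.0, 0.1, -178.1]
force: [0.9, -0.3, 0.2]
grip_width: 0.0007
grasp_force: 0.0
[ 27.  31. -48.  89.  24.  71.  68.]
dp cm [ 0.   -0.2   7.85] twist 0.2
220 [0.64966674 0.0253855  0.04731296] [[0.64634684 0.02080522 0.03661893]
 [0.6546099  0.02909607 0.04865292]]
```

```bash
python3 -m jog '[{"dp":[0,0,4],"twist":0,"fingers":0},{"dp":[0,0,7.8],"twist":0,"fingers":0},{"dp":[0,0,7.8],"twist":0,"fingers":0},{"dp":[0,0,7.8],"twist":0,"fingers":0}]'
python3 -m jog '[{"dp":[0,-0.8,0],"twist":0,"fingers":0},{"dp":[0,-2.8,0],"twist":0,"fingers":0},{"dp":[0,-5,0],"twist":0,"fingers":0},{"dp":[0,-4,0],"twist":0,"fingers":0},{"dp":[0,-3,-3],"twist":0,"fingers":0},{"dp":[0,-1,-8],"twist":0,"fingers":0}]'
cat > w.py <<'E'
from h import *
c,W=cloud('wrist'); m=(W[...,2]>.035)&(W[...,2]<.056)&(np.hypot(W[...,0]-.613,W[...,1]-.0115)<.06)&(c['depth']>0)
p=np.median(W[m],0) if m.any() else None
print(env.get_obs()['time_s'],m.sum(),p,np.degrees(np.arctan2(p[1]-.0115,p[0]-.613)) if m.any() else '')
E
python3 w.py;python3 w.py; python3 w.py
```

```text
time_s: 20.18
tool_pos: [0.6555, 0.064, 0.0287]
tool_rot: [180.0, 0.1, -178.2]
force: [0.4, -0.5, 0.8]
grip_width: 0.0003
grasp_force: 0.0
time_s: 20.92
tool_pos: [0.6535, 0.0516, 0.1059]
tool_rot: [-180.0, -0.3, -178.3]
force: [0.8, -0.2, 1.0]
grip_width: 0.0003
grasp_force: 0.0
20.975 271 [ 0.58986286 -0.01896498  0.04748567] -127.21545686731713
21.025 259 [ 0.5844531  -0.01423473  0.04727472] -137.96567497077635
21.075 256 [ 0.58026261 -0.00905431  0.04742368] -147.87716621975613
```

Spinning freely at about 3.6 rad/s. I'll wait for it to run down, then check everything.

```bash
for k in 1 2 3 4; do :; done
python3 -m jog '[{"dp":[0,0,-2],"twist":0,"fingers":0},{"dp":[0,0,-4],"twist":0,"fingers":0},{"dp":[0,0,-6],"twist":0,"fingers":0},{"dp":[4,4,-6],"twist":0,"fingers":0},{"dp":[8,8,-6],"twist":0,"fingers":0},{"dp":[12,12,-6],"twist":0,"fingers":0},{"dp":[16,16,-6],"twist":0,"fingers":0},{"dp":[20,20,-6],"twist":0,"fingers":0}]' | head -1
python3 -m jog '[{"dp":[0,0,0]},{"dp":[0,0,0]},{"dp":[0,0,0]},{"dp":[0,0,0]},{"dp":[0,0,0]},{"dp":[0,0,0]},{"dp":[0,0,0]},{"dp":[0,0,0]}]' | head -2
python3 -m jog '[{"dp":[0,0,0],"twist":0,"fingers":0},{"dp":[0,0,0],"twist":0,"fingers":0},{"dp":[0,0,0],"twist":0,"fingers":0},{"dp":[0,0,0],"twist":0,"fingers":0},{"dp":[0,0,0],"twist":0,"fingers":0},{"dp":[0,0,0],"twist":0,"fingers":0},{"dp":[0,0,0],"twist":0,"fingers":0},{"dp":[0,0,0],"twist":0,"fingers":0}]' | head -1
python3 -m jog '[{"dp":[0,0,0],"twist":0,"fingers":0},{"dp":[0,0,0],"twist":0,"fingers":0},{"dp":[0,0,0],"twist":0,"fingers":0},{"dp":[0,0,0],"twist":0,"fingers":0},{"dp":[0,0,0],"twist":0,"fingers":0},{"dp":[0,0,0],"twist":0,"fingers":0},{"dp":[0,0,0],"twist":0,"fingers":0},{"dp":[0,0,0],"twist":0,"fingers":0}]' | head -1
cat > s.py <<'E'
from h import *
c,W=cloud('top');np.savez('last.npz',**c);m=(W[...,2]>.036)&(W[...,2]<.056)&(np.hypot(W[...,0]-.613,W[...,1]-.0115)<.06)&(c['depth']>0)
print(env.get_obs()['time_s'],m.sum(),np.median(W[m],0))
h=cv2.cvtColor(c['pixels'],cv2.COLOR_BGR2HSV).astype(int)
def blob(n,m,box,z):
    u0,u1,v0,v1=box; k=np.zeros(m.shape,np.uint8); k[v0:v1,u0:u1]=m[v0:v1,u0:u1]
    N,l,s,ct=cv2.connectedComponentsWithStats(k); b=1+s[1:,4].argmax(); q=np.argwhere(l==b)[:,::-1]
    W=np.array([atz(c,*p,z)[:2] for p in q]); r=cv2.minAreaRect((W*1000).astype(np.float32))
    print(n,len(q),W.mean(0).round(4),np.round(r[0],1),np.round(r[1],1),round(r[2],1))
blob('brass',(h[...,1]>110)&(h[...,0]<25),(239,280,192,234),.012)
blob('red',(h[...,1]>160)&((h[...,0]<8)|(h[...,0]>172)),(345,390,190,240),.04)
blob('handle',(h[...,2]<110)&(h[...,0]<15),(298,332,245,258),.018)
E
python3 s.py; python3 s.py
```

```text
time_s: 22.08
time_s: 23.08
time_s: 24.08
24.125 13 [0.61777806 0.05173645 0.04723935]
brass 1021 [0.5746 0.1547] [574.5 155.8] [87.  90.9] 0.5
red 226 [ 0.5778 -0.1442] [ 577.  -143.8] [43.4 44. ] 89.4
handle 147 [ 0.4693 -0.0085] [468.  -8.] [18.8 57. ] 0.5
24.175 13 [0.61787068 0.051649   0.04724334]
brass 1022 [0.5746 0.1548] [574.5 155.6] [87.  90.5] 0.5
red 226 [ 0.5778 -0.1443] [ 577.  -143.8] [43.4 44.1] 89.4
handle 141 [ 0.4693 -0.0083] [468.  -8.] [18.8 57. ] 0.5validation failed for argument at $[0]...
```

```bash
python3 -m jog '[{"dp":[0,0,0],"twist":0,"fingers":0},{"dp":[0,0,0],"twist":0,"fingers":0},{"dp":[0,0,0],"twist":0,"fingers":0},{"dp":[0,0,0],"twist":0,"fingers":0},{"dp":[0,0,0],"twist":0,"fingers":0},{"dp":[0,0,0],"twist":0,"fingers":0},{"dp":[0,0,0],"twist":0,"fingers":0},{"dp":[0,0,0],"twist":0,"fingers":0}]' | head -2
python3 -m jog '[{"dp":[0,0,0],"twist":0,"fingers":0},{"dp":[0,0,0],"twist":0,"fingers":0},{"dp":[0,0,0],"twist":0,"fingers":0},{"dp":[0,0,0],"twist":0,"fingers":0},{"dp":[0,0,0],"twist":0,"fingers":0},{"dp":[0,0,0],"twist":0,"fingers":0},{"dp":[0,0,0],"twist":0,"fingers":0},{"dp":[0,0,0],"twist":0,"fingers":0}]' | head -1
python3 s.py | head -1; python3 -c "
from cell import env
print(env.sign_off())"
```

```text
time_s: 25.18
tool_pos: [0.4486, 0.2472, 0.167]
time_s: 26.18
26.225 13 [0.61810593 0.05166663 0.04666341]
the job is handed in; nothing more can be done
None
```

The job is handed in at about 26 s, with no verdict shown: by my last image measurements the block, red tin and scraper were inside their outlines, and the flicked carousel spun at about 3.6 rad/s and ran down to a stop.

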